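Log the sample on the keypad

ROBOT

A 6-joint arm with a two-finger parallel gripper is mounted at the origin on a cart in front of the work surface, level with it; the furniture and walls round the work are solid. World frame = base frame: x ahead of the robot, y to its left, z up, the work surface at z = 0. Lengths are in mm, angles in rad, forces in N, time in s.
With the tool pointing down it reaches from about 400 to 925 mm from the base axis. Payload 12.5 kg.
Tool frame: the origin (TCP) lies between the finger pads; the fingertips stand 25 mm ahead of it and the grasp point (between the pads) lies 6 mm ahead of it; z points along the fingers, y is the line along which they close (so a half turn about z gives the same grasp; the last joint's range is limited). The gripper opens to 95 mm and grips with 3 to 60 N. Pads are 20 mm wide; open, the fingers measure 119 mm over their backs; the gripper's body (75 mm by 180 mm) begins 59 mm behind the grasp point.
Start: joints at [-1.373, 0.491, 1.559, -0, 1.092, -0.106], TCP at [186.991, -596.391, 205.261] pointing down, gripper open.
Joint ranges: [-3.1, 3.1], [-0.84, 2.19], [0.05, 2.79], [-1.13, 4.28], [0.06, 2.93], [-2.69, 2.69]. Speed limits (rad/s): [2.22, 2.22, 2.79, 3.14, 3.14, 3.14].

INTERFACE

Orientations are given as [roll, pitch, yaw] about the fixed x, y, z axes, in that order (R = Rz(yaw) Ry(pitch) Rx(roll)).
In Python, from cell import state, read_camera, job_done, cut_out gives the robot as it stands. The module is installed in compiled form; this text tells all that it offers.
- The arm moves only by the tool jog_arm, never from a script. Its argument "motion" is a list of rows, each a list of 2 entries, a list of its own where there are three numbers: the shift along the tool's x, y, z in mm, then the turn about the tool's z in rad. A call has 1 to 5 rows; each row is the pose to reach, as a shift and turn from the pose commanded when the call began, along the tool's axes at that moment; what a row does not reach only later rows make up. A row lasts 1/10 s, in which the tool goes at most 50 mm and 8.59 degrees, less where a joint would pass 70% of its speed; a pose out of reach is approached as far as the arm can. A call with a gripper value outside its range is refused whole. "grip" is the closure, from 0 (fully open) to 1 (shut), set as the call begins (left out, the last holds). The fingers move at their own pace and stop on an object; the grip force is fixed at half the most. Time passes only in rows, so rows that repeat a pose let the fingers close. It gives the time, the measured TCP pose, the force, the opening and the grip force at its end, in the units of the state.
- state(): the state, without advancing time (a new reading comes with each control period).
- read_camera(name): name is "side" or "top" or "wrist"; returns a dict with "img" (400x640x3 uint8, blue, green, red), "vertical_fov" (degrees; the focal length in pixels is half the picture's height over the tangent of half this angle, whatever the lens; pixels are square), "cx", "cy" (the principal point, pixels), "extrinsics" (4x4, takes a point from camera to world coordinates). Camera axes: x right, y up, looking along -z (the intrinsics and any distortion apply to the point x, -y, -z); pixel columns grow to the right and rows downward; lengths in mm; the calibration is good to about 2 mm. A picture is of the moment at which its call begins. There is no depth.
- job_done(): hands the job in; it is judged then, once.
Trained networks look in a picture, given as the dict that the camera call returned (one of the last four; its "shot" number tells which), for a name from the list of things; names that differ only in an ending like _2 or _b are one class to them, and where a whole thing is asked for, a point or a joint stands for the part that bears it (a point fixed in the world has none). Each returns a list of dicts, best first, with "p" (0 to 1); they miss things now and then, are a little off and sometimes report something else, mostly with a low value. They report only what shows in the picture. A call takes as long as a camera call. They do not tell look-alikes from the thing itself.
- cut_out(name, picture): "region" (400x640 bool, what is visible of it) and "box" ([left, top, right, bottom] in pixels, round what is visible of it).
The state is a dict: "t": time; "joints": joint angles; "qvel": joint speeds; "tau": joint torques, N m; "eef_pos": TCP position; "tcp_rot": TCP orientation; "ft_force": force on the tool from outside, world axes, zero at the start; "moment": the same for the moment, N m; "opening": opening from 0.0 (shut) to 1.0 (fully open); "grip_force": force on a finger pad.
Only numpy, scipy, OpenCV 4.12 (cv2) and the standard library are available. Lean on these libraries where they do the work, as an engineer would, in place of code of your own. Each camera call takes 0.05 s, during which the arm holds its last target. There are 200 camera calls.

TASK

Log the sample that stands in the black reading stand: with the fingertips, gently press the keypad key of the same colour as that tube's cap, let it come up again, then press the white enter key and withdraw so that all keys are up. Press no key of another colour, and leave the tubes and everything else where they stand; nothing is to be picked up.

Things in the scene. Friction and masses are not known exactly. Their poses are not given: they have to be found in the camera images.
- console: Low grey sample-logging keypad, fixed, 120 x 320 x 28 mm (x deep, y wide, z high); origin at the centre of its underside, x points away from the robot's side to its dark display strip, y along the row of keys. The five round keys stand in one row, 62 mm apart, 15 mm nearer the robot than its middle. It stands level but may be turned.
- key_red_base: Fixed black round housing of the red key, 46 mm across and 12 mm high, on top of the console, in any of the five places of the row (the order of the colours differs from run to run); origin at the centre of its underside, z up. From its middle stands the red key itself, a flat red cap 30 mm across, whose top face when up lies 23 mm above this origin (11 mm above the housing, 51 mm above the worktop).
- key_red (a joint): How far the red key is pressed straight down, m: 0 up, 0.007 at the stop. A spring pushes it back: it begins to move at 1.5 N and reaches the stop at 5 N; a press counts from 0.004 (3.5 N).
- key_yellow_base: Fixed black round housing of the yellow key, 46 mm across and 12 mm high, on top of the console, in any of the five places of the row (the order of the colours differs from run to run); origin at the centre of its underside, z up. From its middle stands the yellow key itself, a flat yellow cap 30 mm across, whose top face when up lies 23 mm above this origin (11 mm above the housing, 51 mm above the worktop).
- key_yellow (a joint): How far the yellow key is pressed straight down, m: 0 up, 0.007 at the stop. A spring pushes it back: it begins to move at 1.5 N and reaches the stop at 5 N; a press counts from 0.004 (3.5 N).
- key_green_base: Fixed black round housing of the green key, 46 mm across and 12 mm high, on top of the console, in any of the five places of the row (the order of the colours differs from run to run); origin at the centre of its underside, z up. From its middle stands the green key itself, a flat green cap 30 mm across, whose top face when up lies 23 mm above this origin (11 mm above the housing, 51 mm above the worktop).
- key_green (a joint): How far the green key is pressed straight down, m: 0 up, 0.007 at the stop. A spring pushes it back: it begins to move at 1.5 N and reaches the stop at 5 N; a press counts from 0.004 (3.5 N).
- key_blue_base: Fixed black round housing of the blue key, 46 mm across and 12 mm high, on top of the console, in any of the five places of the row (the order of the colours differs from run to run); origin at the centre of its underside, z up. From its middle stands the blue key itself, a flat blue cap 30 mm across, whose top face when up lies 23 mm above this origin (11 mm above the housing, 51 mm above the worktop).
- key_blue (a joint): How far the blue key is pressed straight down, m: 0 up, 0.007 at the stop. A spring pushes it back: it begins to move at 1.5 N and reaches the stop at 5 N; a press counts from 0.004 (3.5 N).
- key_white_base: Fixed black round housing of the white key, 46 mm across and 12 mm high, on top of the console, in any of the five places of the row (the order of the colours differs from run to run), the enter key; origin at the centre of its underside, z up. From its middle stands the white key itself, a flat white cap 30 mm across, whose top face when up lies 23 mm above this origin (11 mm above the housing, 51 mm above the worktop).
- key_white (a joint): How far the white key is pressed straight down, m: 0 up, 0.007 at the stop. A spring pushes it back: it begins to move at 1.5 N and reaches the stop at 5 N; a press counts from 0.004 (3.5 N).
- stand: Fixed black block, 56 x 56 x 35 mm, with one round well 18 mm wide and 32 mm deep in its middle: the reading stand, on the worktop behind the console. Origin at the centre of its underside, straight below the well. Exactly one of the four sample tubes stands in it.
- rack: Fixed orange tube rack, 66 x 170 x 33 mm, behind the console, to the right of the reading stand; the other three tubes stand in it. Origin at the centre of its underside.
- tube_red: Sample tube with a red screw cap, 17 mm across and 64 mm tall, 10 to 20 g, loose, upright in the stand's well or in the rack (which tube is in the stand differs from run to run). Origin at the centre of its foot, 3 mm above the worktop, z up along the tube. A tube whose origin lies within 15 mm horizontally of the stand's is the one in the stand. Not to be moved.
- tube_yellow: Sample tube with a yellow screw cap, 17 mm across and 64 mm tall, 10 to 20 g, loose, upright in the stand's well or in the rack (which tube is in the stand differs from run to run). Origin at the centre of its foot, 3 mm above the worktop, z up along the tube. A tube whose origin lies within 15 mm horizontally of the stand's is the one in the stand. Not to be moved.
- tube_green: Sample tube with a green screw cap, 17 mm across and 64 mm tall, 10 to 20 g, loose, upright in the stand's well or in the rack (which tube is in the stand differs from run to run). Origin at the centre of its foot, 3 mm above the worktop, z up along the tube. A tube whose origin lies within 15 mm horizontally of the stand's is the one in the stand. Not to be moved.
- tube_blue: Sample tube with a blue screw cap, 17 mm across and 64 mm tall, 10 to 20 g, loose, upright in the stand's well or in the rack (which tube is in the stand differs from run to run). Origin at the centre of its foot, 3 mm above the worktop, z up along the tube. A tube whose origin lies within 15 mm horizontally of the stand's is the one in the stand. Not to be moved.
- beaker: Small glass beaker, 54 mm across, 70 mm tall, loose bystander; origin at the centre of its underside. Not to be moved.
- marker: White lab marker with black cap, lying, 129 x 18 x 19 mm, along its own x, loose bystander; origin at the centre of its underside. Not to be moved.
- tin: Small round white tin of stir bars, 55 mm across, 22 mm high, loose bystander; origin at the centre of its underside. Not to be moved.
- tape: Roll of cream label tape lying flat, 63 mm across, 19 mm high, loose bystander; origin at the centre of its underside. Not to be moved.
Things that resemble listed ones, but are neither listed nor needed, are in the scene too. What is shaped like the stand but purple is not meant.

How it is judged:
By the outcome, as a careful person would: the job done as asked, in the order asked, and still so for the second after the job is handed in, with the robot touching nothing.
It also fails if it takes over 38 s, if anything falls off the work surface, if the arm or the gripper's body presses on something with over 40 N, if the wrist force passes 120 N, or if a joint passes its speed limit or range.

## Working session

There is one attempt and no reset: what is moved stays moved. The work goes in short steps, Python scripts to look and compute and a tool call to move; the robot and the scene stay as the last step left them, time stands still between calls to the robot, and variables do not carry over. Pictures are saved under pics/ and viewed, at most 10 in all, crops included, and the job is handed in when it is done.

Besides the shell and the picture viewer there is one more tool, called after "Emit:" as name(argument=value, ...), one argument or row to a line, values as JSON. jog_arm: Moves the arm, as the interface text tells. Its arguments: {"type":"object","properties":{"motion":{"type":"array"},"grip":{"type":"number"}},"required":["motion"]}

```bash
mkdir -p pics
python3 - <<'E'
from cell import *
import cv2
for n in ["top","side"]:
    p=read_camera(n); cv2.imwrite(f"pics/{n}0.png",p["img"])
    print(n,p["vertical_fov"],p["cx"],p["cy"],p["extrinsics"].tolist() if hasattr(p["extrinsics"],'tolist') else p["extrinsics"],[k for k in p])
    for o in ["stand","key_red_base","key_white_base","key_green_base","key_blue_base","key_yellow_base","console"]:
        print(o,[(round(d["p"],2),d["box"]) for d in cut_out(o,p)][:3])
print(state())
E
```

```text
top 48.37090000278083 313.8738406212957 197.00387567947672 [[0.006974473689811601, 0.9810284480892015, -0.1937383306329526, 354.5638188596166], [-0.9993425350480776, 0.013731312999361084, 0.033555158873048246, 40.173181256010736], [0.035578847092507915, 0.19337692489799996, 0.9804792249489844, 1335.9750751205356], [0.0, 0.0, 0.0, 1.0]] ['img', 'vertical_fov', 'cx', 'cy', 'extrinsics', 'shot']
stand [(0.82, [232.3, 149.3, 255.8, 179.1])]
key_red_base [(0.64, [367.9, 246.0, 383.5, 260.6])]
key_white_base [(0.76, [348.8, 242.8, 362.8, 258.6])]
key_green_base [(0.46, [306.3, 236.7, 318.7, 252.7])]
key_blue_base [(0.63, [370.9, 244.2, 381.8, 257.9]), (0.48, [288.1, 235.6, 298.9, 249.8])]
key_yellow_base [(0.63, [330.5, 240.9, 340.5, 252.6])]
console [(0.71, [275.8, 214.1, 389.7, 266.1]), (0.46, [369.5, 244.5, 381.0, 257.3]), (0.16, [415.7, 172.8, 436.4, 189.7])]
side 44.76600677204867 314.04985083475907 206.2689152520102 [[0.958502045882284, 0.10273960052088714, -0.26592931866246877, 151.1929315536368], [-0.2849986220092606, 0.32227392412583805, -0.9027265938706783, -1593.5376305389505], 
[... 530 characters left out ...]
264.6, 334.0, 278.5])]
console []
{'t': 0.8, 'joints': array([-1.37260904e+00,  4.90853014e-01,  1.55884687e+00,  1.13591151e-05,
        1.09168852e+00, -1.05630652e-01]), 'qvel': array([-0.00071787, -0.00072345,  0.00169039,  0.00162631,  0.00075176,
       -0.00077116]), 'tau': array([-4.67172140e-04, -6.12405396e+01, -2.58422720e+01,  6.91722357e-02,
        4.44933458e-02, -3.05905598e-05]), 'eef_pos': array([ 186.99409755, -596.42147454,  205.30847279]), 'tcp_rot': array([3.14138848e+00, 1.15099968e-05, 3.03812703e-01]), 'ft_force': array([-1.10469389, -0.5079205 ,  0.05293344]), 'moment': array([-0.02243777,  0.02127567,  0.06655715]), 'grip_force': 0.0, 'opening': 0.9959537476593474}
```

Run:
```python
import cv2
a=cv2.imread("pics/top0.png")[120:290,210:450]; cv2.imwrite("pics/tc.png",cv2.resize(a,None,fx=3.3,fy=3.3,interpolation=cv2.INTER_CUBIC))
a=cv2.imread("pics/side0.png")[130:290,230:470]; cv2.imwrite("pics/sc.png",cv2.resize(a,None,fx=3.3,fy=3.3,interpolation=cv2.INTER_CUBIC))
```

```text
(no output)
```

View pics/tc.png

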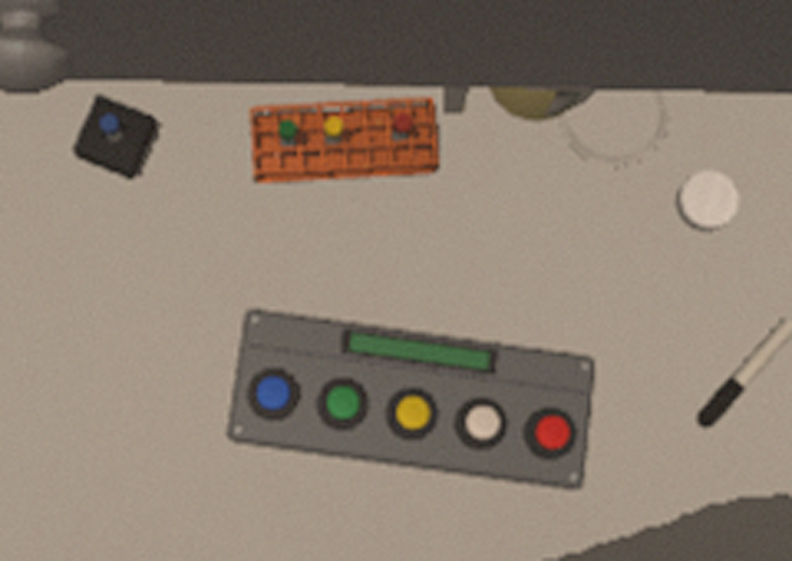

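View pics/sc.png

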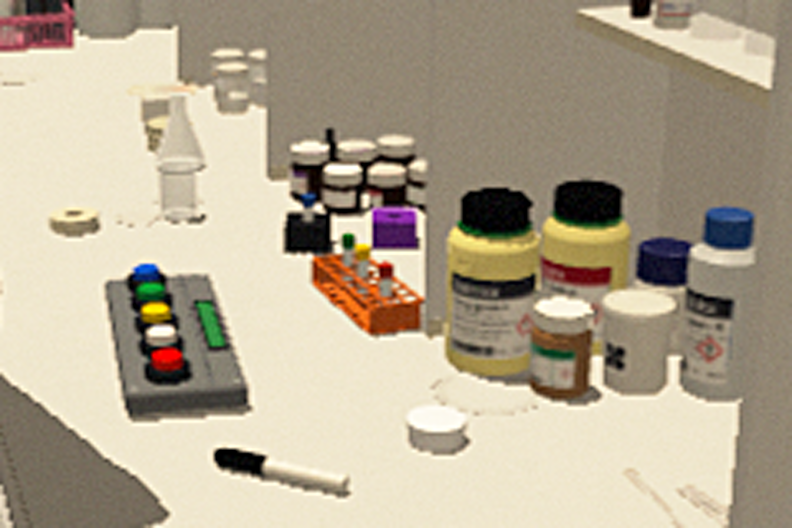

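The top crop shows the blue-capped tube in the black stand at about pixel (244,159). The rack at about (314,162) holds green, yellow and red. In the side crop the black block at about (323,200) carries the blue cap. The purple block at about (349,199) is the look-alike and is empty. So the blue key comes first, at about top pixel (293,239), then the white key at about (356,248).

```bash
cat > h.py <<'E'
import numpy as np, cv2
from cell import *
def ray(p,u,v,z):
    f=200/np.tan(np.radians(p["vertical_fov"])/2); E=np.array(p["extrinsics"])
    d=E[:3,:3]@[(u-p["cx"])/f,-(v-p["cy"])/f,-1]; o=E[:3,3]
    return (o+d*(z-o[2])/d[2])[:2]
R={"red":[(0,8),(172,180)],"yellow":[(20,32)],"green":[(45,80)],"blue":[(100,125)]}
def blobs(p,box,amin=20):
    l,t,r,b=box; h=cv2.cvtColor(p["img"],cv2.COLOR_BGR2HSV)
    out={}
    for c in [*R,"white"]:
        if c=="white": m=((h[...,1]<75)&(h[...,2]>175))
        else: m=np.any([(h[...,0]>=a)&(h[...,0]<=e) for a,e in R[c]],0)&(h[...,1]>110)&(h[...,2]>60)
        k=np.zeros(m.shape,np.uint8); k[t:b,l:r]=m[t:b,l:r]
        n,_,s,ce=cv2.connectedComponentsWithStats(k)
        out[c]=[(int(s[i,4]),ce[i].round(1).tolist(),ray(p,*ce[i],51).round(1).tolist()) for i in range(1,n) if s[i,4]>amin]
    return out
E
python3 - <<'E'
from h import *
p=read_camera("top")
print(blobs(p,(278,225,390,262)))
p=read_camera("side")
print(blobs(p,(255,200,300,250)))
print(state()["t"])
E
```

```text
{'red': [(98, [376.9, 250.7], [452.9, -187.2])], 'yellow': [(93, [334.8, 244.7], [469.0, -65.2])], 'green': [(66, [313.4, 241.7], [477.0, -3.4])], 'blue': [(80, [292.3, 238.6], [485.3, 57.5])], 'white': [(59, [355.8, 247.6], [461.3, -126.0])]}
{'red': [(63, [280.2, 238.4], [448.4, -201.0])], 'yellow': [(55, [276.7, 224.1], [464.1, -78.7])], 'green': [(43, [275.0, 217.5], [471.9, -14.6]), (68, [293.2, 227.7], [509.9, -126.4])], 'blue': [(33, [274.0, 212.1], [479.9, 39.6])], 'white': [(995, [272.4, 216.3], [465.4, -0.4]), (24, [278.5, 230.0], [458.2, -131.8])]}
0.9
```

Emit:
jog_arm(
  motion=[
    [[40,-30,0],0],
    [[80,-60,0],0],
    [[120,-90,0],0],
    [[160,-120,0],0],
    [[200,-150,0],0],
  ],
  grip=1,
)

```text
t: 1.4
eef_pos: [333.8, -391.8, 205.4]
tcp_rot: [3.141, -0.0, 0.303]
ft_force: [1.6, -0.7, 0.7]
opening: 0.638
grip_force: 0.0
```

Emit:
jog_arm(
  motion=[
    [[38,-29,0],0],
    [[76,-58,0],0],
    [[114,-87,0],0],
    [[152,-116,0],0],
    [[188,-143,0],0],
  ],
)

```text
t: 1.9
eef_pos: [470.5, -198.9, 205.5]
tcp_rot: [3.141, -0.0, 0.304]
ft_force: [0.2, 0.1, -0.5]
opening: 0.218
grip_force: 0.0
```

Emit:
jog_arm(
  motion=[
    [[17,-45,0],0],
    [[34,-90,0],0],
    [[51,-135,0],0],
    [[68,-180,0],0],
    [[85,-225,0],0],
  ],
)

```text
t: 2.4
eef_pos: [483.2, 41.3, 205.5]
tcp_rot: [3.141, -0.001, 0.304]
ft_force: [0.8, -0.9, 0.4]
opening: 0.003
grip_force: 0.0
```

Emit:
jog_arm(
  motion=[
    [[6,-15,20],0],
    [[6,-15,55],0],
    [[6,-15,55],0],
    [[6,-15,55],0],
  ],
)

```text
t: 2.8
eef_pos: [484.7, 55.4, 150.6]
tcp_rot: [-3.141, 0.001, 0.304]
ft_force: [-0.4, 0.7, 1.1]
opening: 0.004
grip_force: 0.0
```

Run:
```python
from h import *
p=read_camera("wrist"); cv2.imwrite("pics/w1.png",p["img"])
print(blobs(p,(0,0,640,400),400)); s=state(); print(s["eef_pos"],s["tcp_rot"],s["opening"],s["t"])
```

```text
{'red': [(537, [537.9, 291.6], [457.8, -176.6])], 'yellow': [(895, [433.1, 247.9], [470.2, -61.6])], 'green': [(1233, [440.4, 183.6], [528.6, -43.2]), (836, [375.0, 222.2], [478.0, -1.6])], 'blue': [(840, [313.6, 195.3], [485.4, 58.6])], 'white': [(138244, [293.5, 124.0], [538.9, 92.5]), (535, [5.3, 125.2], [466.9, 318.6]), (637, [490.9, 275.1], [460.5, -125.2]), (3411, [494.3, 352.3], [380.3, -168.8]), (743, [136.1, 352.1], [270.0, 183.0])]}
[485.14048385  55.13820527 151.25731122] [ 3.14126105e+00 -6.79091638e-04  3.03216258e-01] 0.004838434464945093 2.85
```

View pics/w1.png

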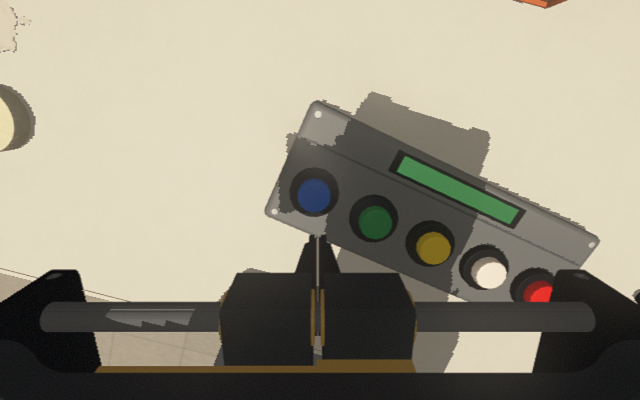

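The wrist picture shows the blue key at (314,195), ahead of the closed fingertips, and white at (490,273). Both cameras agree on blue at (485,58) and white at (461,-126). Next I descend.

Emit:
jog_arm(
  motion=[
    [[1,-3,30],0],
    [[1,-3,55],0],
    [[1,-3,68],0],
    [[1,-3,71],0],
    [[1,-3,71],0],
  ],
)

```text
t: 3.35
eef_pos: [485.3, 58.2, 80.1]
tcp_rot: [3.141, -0.001, 0.303]
ft_force: [-0.5, 0.1, -0.6]
opening: 0.007
grip_force: 0.0
```

Emit:
jog_arm(
  motion=[
    [[0,0,2],0],
    [[0,0,4],0],
    [[0,0,6],0],
    [[0,0,6],0],
  ],
)

```text
t: 3.75
eef_pos: [484.7, 58.6, 73.3]
tcp_rot: [3.141, -0.0, 0.304]
ft_force: [-0.4, 0.1, 0.5]
opening: 0.005
grip_force: 0.0
```

Emit:
jog_arm(
  motion=[
    [[0,0,1],0],
    [[0,0,1],0],
  ],
)

```text
t: 3.95
eef_pos: [484.7, 58.7, 72.2]
tcp_rot: [3.142, 0.0, 0.304]
ft_force: [0.1, 0.2, 0.1]
opening: 0.006
grip_force: 0.0
```

Run:
```python
from h import *
F=[]
for i in range(6):
    read_camera("wrist"); s=state(); F.append([*s["ft_force"],s["eef_pos"][2]])
print(np.mean(F,0),np.std(F,0))
```

```text
[ 0.30574517 -0.10035581 -0.25393013 72.21778724] [0.41586032 0.52789649 0.3106989  0.01579044]
```

Run:
```python
from h import *
p=read_camera("wrist"); q=read_camera("side")
a=cv2.resize(p["img"][120:330,200:420],None,fx=2,fy=2); b=cv2.resize(q["img"][170:275,220:320],None,fx=4,fy=4,interpolation=cv2.INTER_CUBIC)
b=b[:420]; cv2.imwrite("pics/w2.png",cv2.resize(cv2.hconcat([a,b]),None,fx=.95,fy=.95))
```

```text
(no output)
```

View pics/w2.png

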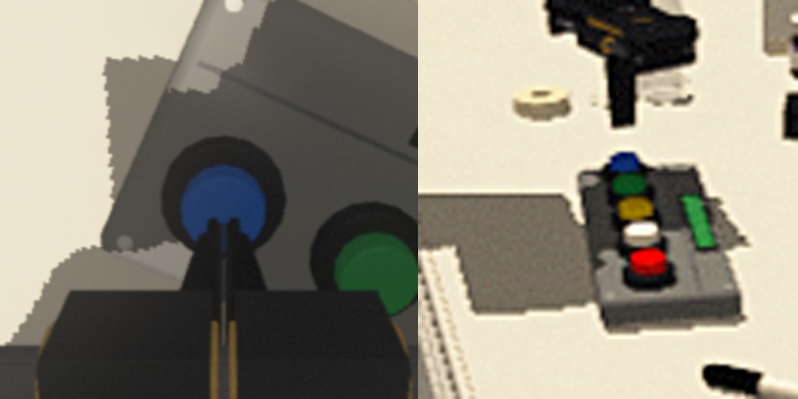

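```bash
cat >> h.py <<'E'
def proj(p,X):
    f=200/np.tan(np.radians(p["vertical_fov"])/2); E=np.array(p["extrinsics"])
    c=E[:3,:3].T@(np.array(X)-E[:3,3]); return np.round([p["cx"]+f*c[0]/-c[2],p["cy"]-f*c[1]/-c[2]],1)
E
python3 - <<'E'
from h import *
p=read_camera("wrist"); q=read_camera("side"); print(np.array(p["extrinsics"]).round(2).tolist())
for z in (100,90,80,70,60,51,47): print(z,proj(p,[484.7,58.6,z]),proj(q,[484.7,58.6,z]))
print(blobs(p,(250,150,420,330),300)["blue"], state()["t"])
cv2.imwrite("pics/s3.png",cv2.resize(q["img"][160:240,230:320],None,fx=8,fy=7,interpolation=cv2.INTER_NEAREST))
cv2.imwrite("pics/w3.png",cv2.resize(p["img"][180:300,260:380],None,fx=5,fy=5))
E
```

```text
[[0.3, 0.91, 0.28, 564.86], [-0.95, 0.29, 0.09, 83.5], [-0.0, -0.3, 0.95, 251.29], [0.0, 0.0, 0.0, 1.0]]
100 [316.7 269.1] [273.7 197.7]
90 [316.7 259.9] [273.8 200.3]
80 [316.7 251.7] [273.9 202.8]
70 [316.8 244.2] [274.  205.4]
60 [316.8 237.5] [274.1 208. ]
51 [316.8 231.9] [274.2 210.3]
47 [316.8 229.6] [274.2 211.3]
[(1287, [317.3, 225.7], [488.9, 59.6])] 4.45
```

View pics/s3.png

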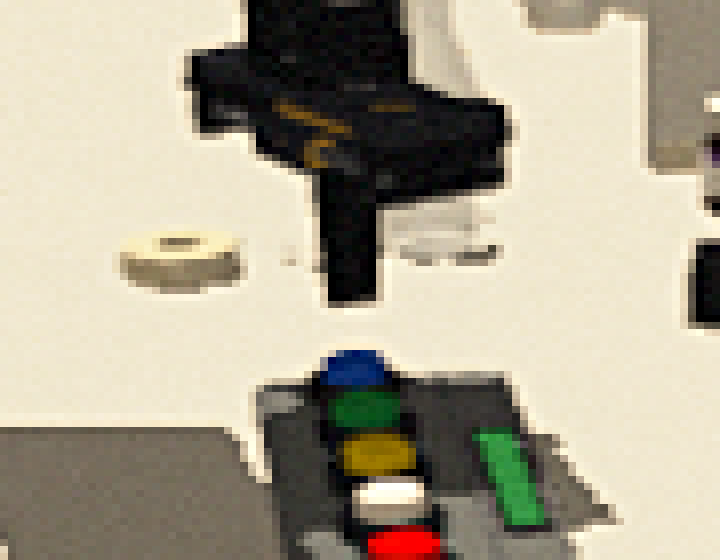

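View pics/w3.png

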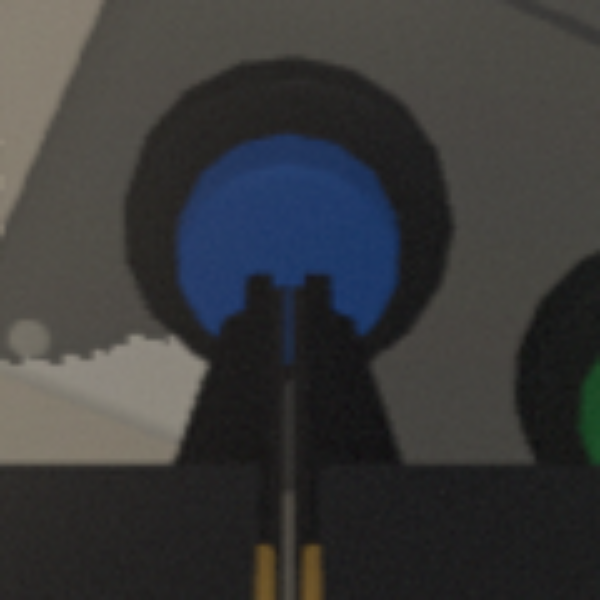

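Both views and the zero force say the closed fingertips are at about z = 80, not 47. They are well centred over the blue key (tip at side pixel (274,203), key at (274,212)). I'll go down further in small steps and watch the force.

Emit:
jog_arm(
  motion=[
    [[0,0,8],0],
    [[0,0,14],0],
    [[0,0,18],0],
    [[0,0,18],0],
    [[0,0,18],0],
  ],
)

```text
t: 4.95
eef_pos: [484.6, 58.6, 54.0]
tcp_rot: [-3.142, 0.0, 0.304]
ft_force: [-0.2, 0.1, 0.3]
opening: 0.002
grip_force: 0.0
```

```bash
cat >> h.py <<'E'
def force(n=4):
    F=[]
    for i in range(n):
        q=read_camera("side"); s=state(); F.append([*s["ft_force"],s["eef_pos"][2]])
    print("F,z",np.mean(F,0).round(2),"t",s["t"]); return q
E
python3 - <<'E'
from h import *
q=force()
g=cv2.cvtColor(q["img"],cv2.COLOR_BGR2GRAY)
print(g[195:222,272:277].mean(1).round().tolist()); print(q["img"][195:222,274].tolist())
E
```

```text
F,z [ 0.41 -0.22 -0.23 54.31] t 5.15
[12.0, 8.0, 10.0, 8.0, 11.0, 8.0, 10.0, 6.0, 12.0, 9.0, 6.0, 1.0, 60.0, 197.0, 247.0, 49.0, 27.0, 40.0, 46.0, 44.0, 24.0, 44.0, 49.0, 54.0, 57.0, 49.0, 29.0]
[[13, 13, 12], [19, 17, 19], [10, 13, 12], [9, 14, 10], [11, 15, 13], [13, 12, 9], [17, 15, 20], [10, 13, 12], [16, 15, 17], [8, 8, 18], [13, 9, 9], [3, 0, 1], [46, 56, 65], [169, 202, 216], [214, 253, 255], [95, 20, 0], [95, 36, 4], [109, 50, 13], [113, 50, 13], [115, 46, 23], [47, 37, 7], [25, 80, 18], [24, 79, 11], [30, 81, 12], [34, 83, 19], [31, 80, 9], [23, 35, 19]]
```

Emit:
jog_arm(
  motion=[
    [[0,0,3],0],
    [[0,0,6],0],
    [[0,0,7],0],
    [[0,0,7],0],
  ],
)

```text
t: 5.55
eef_pos: [484.6, 58.6, 47.0]
tcp_rot: [-3.142, 0.0, 0.304]
ft_force: [-0.0, -0.7, -0.1]
opening: 0.008
grip_force: 0.0
```

Emit:
jog_arm(
  motion=[
    [[0,0,1],0],
    [[0,0,2],0],
    [[0,0,2],0],
  ],
)

```text
t: 5.85
eef_pos: [484.6, 58.7, 45.1]
tcp_rot: [3.142, 0.0, 0.304]
ft_force: [0.0, -0.4, 0.7]
opening: 0.006
grip_force: 0.0
```

```bash
python3 -c "
from h import *
force()"
```

```text
F,z [-4.000e-02 -8.000e-02  2.500e-01  4.521e+01] t 6.05
```

Emit:
jog_arm(
  motion=[
    [[0,0,1],0],
    [[0,0,2],0],
    [[0,0,2],0],
  ],
)

```text
t: 6.35
eef_pos: [484.6, 58.6, 43.1]
tcp_rot: [3.142, 0.0, 0.304]
ft_force: [-0.5, -0.5, 0.6]
opening: 0.007
grip_force: 0.0
```

Emit:
jog_arm(
  motion=[
    [[0,0,1],0],
    [[0,0,2],0],
    [[0,0,2],0],
  ],
)

```text
t: 6.65
eef_pos: [484.7, 58.6, 41.2]
tcp_rot: [3.141, -0.0, 0.304]
ft_force: [-0.2, -0.3, 2.2]
opening: 0.002
grip_force: 0.8
```

```bash
python3 -c "
from h import *
force()"
```

```text
F,z [-0.08 -0.14  1.85 41.24] t 6.85
```

Emit:
jog_arm(
  motion=[
    [[0,0,1.5],0],
    [[0,0,3],0],
    [[0,0,4],0],
    [[0,0,4],0],
  ],
)

```text
t: 7.25
eef_pos: [484.7, 58.7, 37.1]
tcp_rot: [3.142, -0.0, 0.304]
ft_force: [-0.2, 1.0, 4.1]
opening: -0.001
grip_force: 1.8
```

```bash
python3 -c "
from h import *
force()"
```

```text
F,z [-0.25  0.13  3.46 37.24] t 7.45
```

Emit:
jog_arm(
  motion=[
    [[0,0,1.3],0],
    [[0,0,1.3],0],
    [[0,0,1.3],0],
  ],
)

```text
t: 7.75
eef_pos: [484.7, 58.6, 35.9]
tcp_rot: [3.141, -0.0, 0.304]
ft_force: [-0.2, 1.0, 3.4]
opening: 0.006
grip_force: 2.1
```

```bash
python3 -c "
from h import *
force()"
```

```text
F,z [-0.5   0.16  4.33 35.93] t 7.95
```

Blue is pressed at about 4.3 N (5.7 mm). I release it and move over white.

Emit:
jog_arm(
  motion=[
    [[0,0,-3],0],
    [[0,0,-10],0],
    [[0,0,-25],0],
    [[0,0,-38],0],
    [[0,0,-38],0],
  ],
)

```text
t: 8.45
eef_pos: [485.2, 58.7, 75.3]
tcp_rot: [3.141, -0.002, 0.304]
ft_force: [-0.1, 0.5, -0.6]
opening: 0.005
grip_force: 0.0
```

Emit:
jog_arm(
  motion=[
    [[-18,40,0],0],
    [[-38,82,0],0],
    [[-58,126,0],0],
    [[-74,160,0],0],
    [[-78,169,0],0],
  ],
)

```text
t: 8.95
eef_pos: [460.1, -128.8, 73.5]
tcp_rot: [-3.142, 0.0, 0.301]
ft_force: [-0.6, 0.7, -0.2]
opening: 0.005
grip_force: 0.0
```

Run:
```python
from h import *
p=read_camera("wrist"); q=force(); print(state()["eef_pos"].round(1))
cv2.imwrite("pics/c4.png",cv2.hconcat([cv2.resize(p["img"][150:350,220:420],(400,400)),cv2.resize(q["img"][170:270,220:320],(400,400),interpolation=cv2.INTER_NEAREST)]))
```

```text
F,z [-0.51 -0.12  0.24 73.61] t 9.2
[ 460.7 -124.9   73.7]
```

View pics/c4.png

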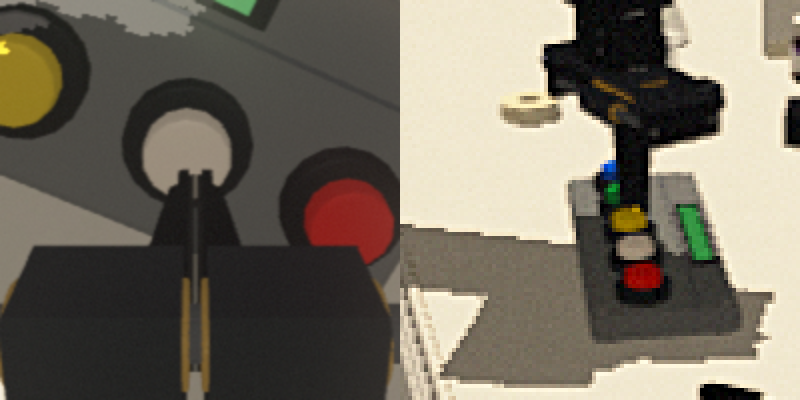

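The wrist crop shows white (crop (187,150)) about 2 mm left of the fingertips. I shift by 2 mm and press, with contact expected near TCP z = 42.

Emit:
jog_arm(
  motion=[
    [[0,-2,10],0],
    [[0,-2,20],0],
    [[0,-2,27],0],
    [[0,-2,29],0],
    [[0,-2,29],0],
  ],
)

```text
t: 9.7
eef_pos: [460.0, -123.8, 44.4]
tcp_rot: [-3.141, 0.001, 0.304]
ft_force: [0.8, 0.3, -0.1]
opening: 0.002
grip_force: 0.0
```

Emit:
jog_arm(
  motion=[
    [[0,0,2],0],
    [[0,0,4],0],
    [[0,0,6],0],
    [[0,0,7],0],
    [[0,0,7],0],
  ],
)

```text
t: 10.2
eef_pos: [460.4, -124.1, 38.0]
tcp_rot: [3.141, -0.0, 0.304]
ft_force: [0.7, 0.6, 3.7]
opening: 0.005
grip_force: 1.6
```

```bash
python3 -c "
from h import *
force()"
```

```text
F,z [ 1.02  0.49  3.67 38.07] t 10.4
```

Emit:
jog_arm(
  motion=[
    [[0,0,1],0],
    [[0,0,1.6],0],
    [[0,0,1.6],0],
  ],
)

```text
t: 10.7
eef_pos: [460.4, -124.1, 36.3]
tcp_rot: [3.141, -0.0, 0.304]
ft_force: [0.5, -0.1, 4.0]
opening: 0.004
grip_force: 2.0
```

```bash
python3 -c "
from h import *
force(6)"
```

```text
F,z [ 1.16 -0.82  3.72 36.37] t 11.0
```

Emit:
jog_arm(
  motion=[
    [[0,0,0.7],0],
    [[0,0,0.7],0],
    [[0,0,0.7],0],
  ],
)

```text
t: 11.3
eef_pos: [460.4, -124.1, 35.7]
tcp_rot: [3.141, -0.0, 0.304]
ft_force: [1.7, -1.8, 4.4]
opening: 0.006
grip_force: 2.2
```

```bash
python3 -c "
from h import *
force(6)"
```

```text
F,z [ 2.38 -0.84  4.18 35.67] t 11.6
```

White is pressed at about 4.2 N. I withdraw.

Emit:
jog_arm(
  motion=[
    [[0,0,-3],0],
    [[0,0,-12],0],
    [[0,0,-40],0],
    [[0,0,-80],0],
    [[0,0,-110],0],
  ],
)

```text
t: 12.1
eef_pos: [459.5, -123.6, 147.6]
tcp_rot: [-3.141, 0.001, 0.304]
ft_force: [0.0, -0.2, -0.0]
opening: 0.001
grip_force: 0.0
```

Emit:
jog_arm(
  motion=[
    [[0,0,0],0],
    [[0,0,0],0],
    [[0,0,0],0],
  ],
)

```text
t: 12.4
eef_pos: [459.4, -123.7, 144.9]
tcp_rot: [-3.14, 0.002, 0.304]
ft_force: [-0.3, -0.1, 0.1]
opening: 0.002
grip_force: 0.0
```

Run:
```python
from h import *
p=read_camera("wrist"); force(); print(job_done())
cv2.imwrite("pics/f.png",p["img"])
```

```text
F,z [5.4000e-01 4.9000e-01 1.1000e-01 1.4476e+02] t 12.65
the job is handed in; nothing more can be done
None
```

The stand held the blue-capped tube, so I pressed blue (about 4.3 N), let it up, pressed white enter (about 4.2 N), withdrew and handed the job in at 12.65 s; the force was near zero after withdrawing, but I did not check a final picture of the keys.

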